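Run down the wing nut of a hold-down clamp with fingertip strokes

ROBOT

A 6-joint arm with a two-finger parallel gripper is mounted at the origin on the work surface. World frame = base frame: x ahead of the robot, y to its left, z up, the work surface at z = 0. Lengths are in m, angles in rad, forces in N, time in s.
With the tool pointing down it reaches from about 0.25 to 0.725 m from the base axis. Payload 9.7 kg.
Tool frame: the origin (TCP) lies at the very end of the fingers, on their centre line; the grasp point (between the pads) lies 19 mm behind it (robot.tcp_to_grasp is the distance from the TCP to the grasp point, in m); z points along the fingers, y is the line along which they close (so a half turn about z gives the same grasp; the last joint's range is limited). The gripper opens to 85 mm and grips with 20 to 120 N. Pads are 22 mm wide; open, the fingers measure 114 mm over their backs; the gripper's body (76 mm by 85 mm) begins 54 mm behind the grasp point. The pads swing forward as they close: fully open they stand 13 mm farther back than shut.
Start: joints at [1.308, 0.087, 0.176, 1.66, 0, 1.571], TCP at [0.143, 0.531, 0.231] pointing down, gripper open.
Joint ranges: [-3.13, 3.13], [-0.85, 1.81], [-1.15, 1.24], [-2.2, 2.28], [-1.44, 1.52], [-3.14, 3.14]. Speed limits (rad/s): [2.22, 2.22, 2.57, 3.14, 3.14, 3.14].

INTERFACE

Orientations are given as a unit quaternion [x, y, z, w].
In Python, from plant import robot, vision gives the robot as it stands. The module is installed in compiled form; this text tells all that it offers.
- The arm moves only by the tool carry_out, never from a script. Its argument "series" is a list of rows, each a list of 5 numbers: the shift along the tool's x, y, z in mm, then the turn about the tool's z in degrees, then the closure in counts, from 0 (fully open) to 255 (shut). In form: [[x, y, z, twist, claw], ...]. A call has 1 to 5 rows; each row is the pose to reach, as a shift and turn from the pose commanded when the call began, along the tool's axes at that moment; what a row does not reach only later rows make up. A row lasts 1/8 s, in which the tool goes at most 62.5 mm and 10.7 degrees, less where a joint would pass 70% of its speed; a pose out of reach is approached as far as the arm can. A call with a gripper value outside its range is refused whole. The fingers move at their own pace and stop on an object; the grip force is fixed at half the most. Time passes only in rows, so rows that repeat a pose let the fingers close. It gives the time, the measured TCP pose, the force, the opening and the grip force at its end, in the units of the state.
- robot.get_obs(): the state, without advancing time (a new reading comes with each control period).
- vision.snapshot(name): name is "side" or "top" or "wrist"; returns the picture (480x640x3 uint8, red, green, blue); there is no depth.
- vision.camera_model(name): a dict with "fx", "fy", "cx", "cy" (pixels), "k1" (the pictures are not rectified: a ray, as slopes to the right and down, at radius r is drawn at 1 + k1 r^2 times it, then the intrinsics apply), "eye" and "orientation" of the camera in the world; the wrist camera has in their place "tool_from_camera" (4x4, takes a point from camera to tool coordinates, whose origin is the TCP and whose axes are the flange's). Camera axes: x right, y down, z forward; pixel columns grow to the right and rows downward; lengths in m; the calibration is good to about 2 mm. A picture is of the moment at which its call begins: read the wrist's pose just before it. camera_model takes no time and is no camera call.
- robot.hand_in(): hands the job in; it is judged then, once.
The state is a dict: "t": time; "joint_pos": joint angles; "joint_velocities": joint speeds; "joint_efforts": joint torques, N m; "position": TCP position; "ee_rot": TCP orientation; "force": force on the tool from outside, world axes, zero at the start; "moment": the same for the moment, N m; "grip_width": opening from 0.0 (shut) to 1.0 (fully open); "grasp_force": force on a finger pad.
Only numpy, scipy, OpenCV 4.12 (cv2) and the standard library are available. Lean on these libraries where they do the work, as an engineer would, in place of code of your own. Each camera call takes 0.05 s, during which the arm holds its last target. There are 200 camera calls.

TASK

A housing is waiting under the strap of the hold-down clamp, but the big wing nut on top is still loose. Push its wings round clockwise (seen from above) with a fingertip, stroke after stroke, until the nut is run fully down to its stop, then leave it there with the hand clear. Only push the wings: do not pinch or grasp them, and leave the bush, the jar, the parts bin and the spanner where they are.

Things in the scene. Friction and masses are not known exactly. Their poses are not given: they have to be found in the camera images.
- fixture: Clamping fixture fixed to the bench, grey base plate 150 (x) by 260 (y) by 16 mm high. Origin: centre of the plate's underside, on the wing nut's vertical axis; z up. A fixed stud of 10 mm diameter on the axis ends 112 mm above the bench. Heel block 36 mm square at y = +60 mm, top at 46 mm.
- fence_top (a point): Middle of the top edge of the fence's face that looks at the nut. Dark steel fence, fixed, along the fixture's y: face 54 mm from the nut's axis on its +x side, 12 mm thick, y = -110 to +90 mm, top 92 mm above the bench. It leaves only 6 mm beside the wings' tips, so fingers hardly pass there: stroke the wings on the other sides.
- housing_top (a point): Centre of the top of the aluminium housing to be clamped, 60 by 60 mm, 46 mm above the bench, fixed on the plate against the fence.
- strap_top (a point): Point of the strap's top on the nut's axis. Dark steel strap 30 mm wide, 12 mm thick, along the fixture's y from -80 to +75 mm, bridging housing and heel block; it sinks with the nut: top 58 mm above the bench when the nut is home, up to 64.7 mm when loose.
- wing_nut (a joint): Turn of the wing nut about the vertical axis, rad; grows clockwise seen from above; 0 = backed right off, 9.5 = hard stop, fully down. Starts between 0.2 and 3. At 0 the wings point along the fixture's +x and -x; at q they are turned clockwise by q from there. Sinks 0.7 mm per rad. Turns stiffly (0.06 N m, about 2 N at the wing) and stays where left.
- nut_center (a point): On the wing nut's axis, half-way up its wings, 88 mm above the bench when home, up to 94.7 mm when loose. Steel nut, two straight opposite wings, 96 mm tip to tip, each 8.5 mm thick and 24 mm high (12 mm above and below this point), on a hub of 24 mm diameter; collar below of 26 mm diameter; 18 mm free height between wings and strap.
- bush: Loose brass bush standing on the base plate near its -x, +y corner, 32 mm diameter, 30 mm high, origin at the centre of its underside. Bystander.
- jar: Loose white jar with black lid, 60 mm diameter, 85 mm high, beside the fixture; origin at the centre of its underside. Bystander.
- bin: Loose small blue parts bin, 130 by 100 mm, 60 mm high, beside the fixture; origin at the centre of its underside. Bystander.
- spanner: Loose steel spanner 160 mm long lying flat on the bench on the robot's side of the fixture. Bystander.

How it is judged:
At the end, for the whole second after the job is handed in: The wing nut is at its stop (within 0.3 rad of 9.5 rad) and at rest, and the bush, jar, bin and spanner are within 30 mm of where they stood (value of joint wing_nut above 9.2 rad and velocity of joint wing_nut between -0.05 and 0.05 rad/s and distance of each of bush, jar, bin, spanner from where it was at the start of the episode below 0.03 m); the robot touches nothing.
It fails at once if a wing is pinched between the fingers (both faces of one wing pressed at once, over 1.5 N each) ((contact force between the fingers and wing_nut_c3 above 1.5 N and contact force between the fingers and wing_nut_c4 above 1.5 N) or (contact force between the fingers and wing_nut_c6 above 1.5 N and contact force between the fingers and wing_nut_c7 above 1.5 N)).
It fails at once if the bush, jar, parts bin or spanner is moved by over 30 mm or lifted (distance of any of bush, jar, bin, spanner from where it was at the start of the episode above 0.03 m).
It also fails if it takes over 61 s, if anything falls off the work surface, if the arm or the gripper's body presses on something with over 40 N, if the wrist force passes 120 N, or if a joint passes its speed limit or range.

## Working session

There is one attempt and no reset: what is moved stays moved. The work goes in short steps, Python scripts to look and compute and a tool call to move; the robot and the scene stay as the last step left them, time stands still between calls to the robot, and variables do not carry over. Pictures are saved under pics/ and viewed, at most 10 in all, crops included, and the job is handed in when it is done.

Besides the shell and the picture viewer there is one more tool, called after "Emit:" in YAML: its name, and indented under it one key for each argument. carry_out: Moves the arm, as the interface text tells. Its arguments: {"type":"object","properties":{"series":{"type":"array"}},"required":["series"]}

```bash
mkdir -p pics; python3 - <<'E'
from plant import robot, vision
import cv2
o=robot.get_obs();print(o)
for n in("top","side"):
    cv2.imwrite(f"pics/{n}0.png",vision.snapshot(n)[:,:,::-1]);print(n,vision.camera_model(n))
print(vision.camera_model("wrist"))
E
```

```text
{'t': 0.0, 'joint_pos': array([ 1.30803026e+00,  8.74609281e-02,  1.75140174e-01,  1.65977707e+00,
       -9.27309479e-06,  1.57079749e+00]), 'joint_velocities': array([ 0.00071748,  0.00155324,  0.00072146, -0.00216607, -0.00189982,
        0.0016047 ]), 'joint_efforts': array([ 1.74159097e-03, -5.20397329e+01,  4.64797175e+01,  1.67126663e-02,
        1.06026819e-04, -1.07634204e-05]), 'position': array([0.14281008, 0.53091083, 0.23058569]), 'ee_rot': array([ 1.31005928e-01,  9.91381371e-01, -6.45745293e-04, -8.06542914e-05]), 'force': array([0.81460909, 0.01565261, 0.11593596]), 'moment': array([0.05453742, 0.00391399, 0.04041694]), 'grasp_force': 0.0, 'grip_width': 0.99790465543246}
top {'fx': 487.4417848593917, 'fy': 487.4417848593917, 'cx': 318.9471448488535, 'cy': 239.40928148684213, 'k1': 0.007126805466584539, 'eye': array([0.49021573, 0.08129116, 1.03728479]), 'orientation': array([ 0.71239417, -0.69848485,  0.05399107, -0.04121191])}
side {'fx': 560.2959612369885, 'fy': 560.2959612369885, 'cx': 325.41635790301444, 'cy': 235.7414966859961, 'k1': -0.033255052841539894, 'eye': array([ 0.53150986, -0.66562209,  0.88538548]), 'orientation': array([ 0.92570988, -0.07003039,  0.01803941, -0.37125671])}
{'fx': 371.25050165751054, 'fy': 371.25050165751054, 'cx': 317.3096634470576, 'cy': 239.81417779130277, 'k1': -0.022886947010348987, 'tool_from_camera': array([[ 6.40648216e-04, -9.65983472e-01, -2.58603020e-01,
         6.47760606e-02],
       [ 9.99999767e-01,  5.57536538e-04,  3.94724648e-04,
        -4.21225709e-04],
       [-2.37116854e-04, -2.58603212e-01,  9.65983604e-01,
        -1.43111837e-01],
       [ 0.00000000e+00,  0.00000000e+00,  0.00000000e+00,
         1.00000000e+00]])}
```

View pics/top0.png

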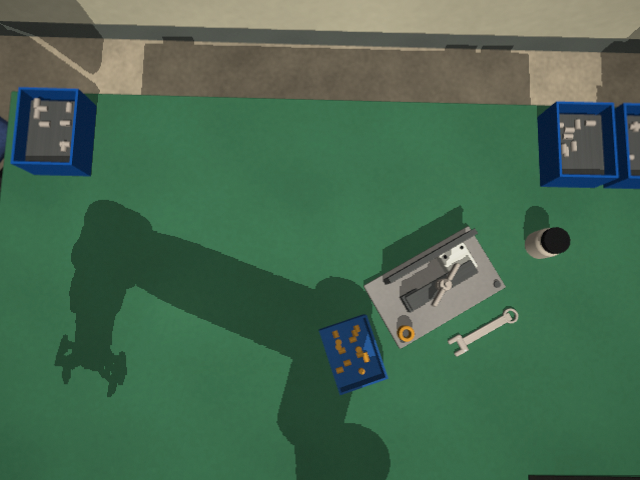

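View pics/side0.png

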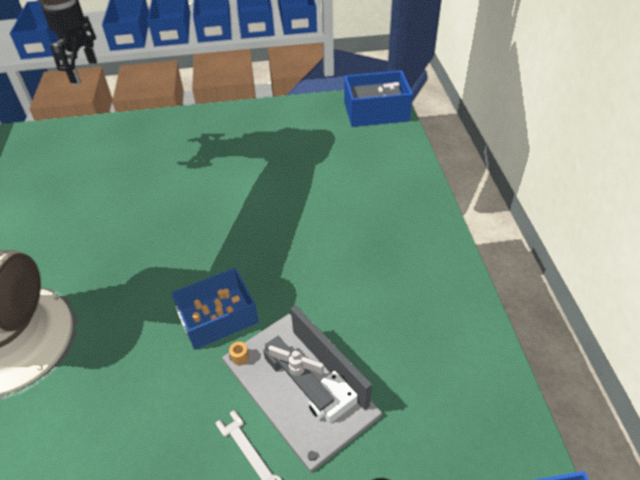

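The top view shows the fixture with the nut near (446,285) and the fence on the far side, with the bush at (406,334), spanner at (485,332), jar at (553,241) and bin at (352,354). In the side view the nut is near (296,362). I'll enlarge both.

```bash
python3 - <<'E'
import cv2,numpy as np
a=cv2.imread("pics/top0.png")[215:355,355:515];b=cv2.imread("pics/side0.png")[300:475,215:390]
a=cv2.resize(a,(400,350),interpolation=3);b=cv2.resize(b,(350,350),interpolation=3)
cv2.imwrite("pics/crop.png",np.hstack([a,b]))
E
```

```text
(no output)
```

View pics/crop.png

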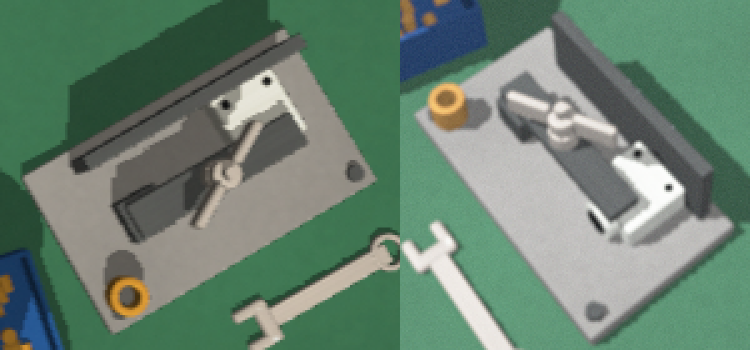

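The crops put the hub at top px (446.6,285) and side px (296,352) for the stud's top end. The wing tips in the top view are at (457.8,264.6) and (434.6,304.6), and the plate corners are at (365,286), (401,348), (506,287) and (469,228).

```bash
cat > h.py <<'E'
import numpy as np
from plant import robot, vision
from scipy.spatial.transform import Rotation as R
def ray(n,p,obs=None):
    c=vision.camera_model(n)
    d=np.array([(p[0]-c['cx'])/c['fx'],(p[1]-c['cy'])/c['fy']]);u=d.copy()
    for _ in range(5):u=d/(1+c['k1']*(u@u))
    v=np.r_[u,1]
    if n=='wrist':
        T=c['tool_from_camera'];Rt=R.from_quat(obs['ee_rot']).as_matrix()
        return obs['position']+Rt@T[:3,3],Rt@T[:3,:3]@v
    return c['eye'],R.from_quat(c['orientation']).as_matrix()@v
def atz(n,p,z,obs=None):
    e,v=ray(n,p,obs);return e+v*(z-e[2])/v[2]
def tri(r1,r2):
    A=np.c_[r1[1],-r2[1]];s=np.linalg.lstsq(A,r2[0]-r1[0],rcond=None)[0]
    a=r1[0]+s[0]*r1[1];b=r2[0]+s[1]*r2[1];return (a+b)/2,np.linalg.norm(a-b)
E
python3 - <<'E'
from h import *
print('studtop',tri(ray('top',(446.8,284)),ray('side',(296,352))))
print('tipL',tri(ray('top',(434.6,304.6)),ray('side',(269,348.5))),'tipR',tri(ray('top',(457.8,264.6)),ray('side',(323,368.5))))
C=[atz('top',p,.016) for p in((365,286.2),(401,348.2),(505.8,287),(469,227.8))]
print(np.array(C),np.mean(C,0));C=np.array(C)
for i in range(4):
    d=C[(i+1)%4]-C[i];print(np.linalg.norm(d),np.degrees(np.arctan2(d[1],d[0])))
print('hub',atz('top',(446.6,285),.105))
a,b=atz('top',(434.6,304.6),.104),atz('top',(457.8,264.6),.104);d=b-a;print(a,b,np.linalg.norm(d),np.degrees(np.arctan2(d[1],d[0])))
for n,p in dict(bush=(406,333),jar=(553,241),sp1=(458,345),sp2=(511,316),bin=(352,354)).items():print(n,atz('top',p,dict(bush=.046,jar=.085).get(n,.005)))
E
```

```text
studtop (array([ 0.53761012, -0.17925122,  0.11063847]), np.float64(0.004272587534244209))
tipL (array([ 0.49658055, -0.15843189,  0.09893654]), np.float64(0.000712505629815362)) tipR (array([ 0.57680184, -0.20602836,  0.0944158 ]), np.float64(0.004826047921998019))
[[ 0.53216019 -0.03404581  0.016     ]
 [ 0.40649695 -0.10895976  0.016     ]
 [ 0.53625941 -0.3302272   0.016     ]
 [ 0.66057161 -0.25551627  0.016     ]] [ 0.53387204 -0.18218726  0.016     ]
0.14629883769646923 -149.19878221178823
0.25651038163635415 -59.610476409792774
0.1450353326425877 31.00562769075655
0.2560051904592402 120.10570965971617
hub [ 0.53383165 -0.18048687  0.105     ]
[ 0.49619245 -0.15715881  0.104     ] [ 0.57352509 -0.20312801  0.104     ] 0.08996390525868508 -30.72871762380569
bush [ 0.43899112 -0.11357346  0.046     ]
jar [ 0.62607994 -0.39971678  0.085     ]
sp1 [ 0.41421359 -0.23026531  0.005     ]
sp2 [ 0.47609828 -0.34359946  0.005     ]
bin [ 0.39207605 -0.00905674  0.005     ]
```

The axis is at about (0.535,-0.181) and fixture x points at world yaw 30.4°. The plate measures 146×256 mm against a true 150×260, and the bush position agrees too. I get q≈1.07 rad. Next I move over the nut with the fingers shut.

Emit:
carry_out:
  series:
    - [-44,-44,0,0,255]
    - [-88,-88,0,0,255]
    - [-132,-132,0,0,255]
    - [-176,-176,0,0,255]
    - [-220,-220,0,0,255]

```text
t: 0.72
position: [0.2986, 0.2597, 0.2311]
ee_rot: [0.131, 0.991, 0.0, 0.0]
force: [1.5, 1.0, 0.0]
grip_width: -0.0
grasp_force: 0.0
```

Emit:
carry_out:
  series:
    - [-44,-44,0,0,255]
    - [-88,-88,0,0,255]
    - [-132,-132,0,0,255]
    - [-176,-176,0,0,255]
    - [-220,-220,0,0,255]

```text
t: 1.35
position: [0.454, -0.0102, 0.2312]
ee_rot: [0.131, 0.991, 0.0, 0.0]
force: [1.4, 1.3, -0.3]
grip_width: -0.003
grasp_force: 0.0
```

Emit:
carry_out:
  series:
    - [-44,-44,0,0,255]
    - [-88,-88,0,0,255]
    - [-120,-120,0,0,255]
    - [-150,-149,0,0,255]
    - [-150,-149,0,0,255]

```text
t: 1.98
position: [0.5601, -0.1931, 0.2294]
ee_rot: [0.132, 0.991, 0.0, -0.001]
force: [0.3, -0.1, 0.2]
grip_width: -0.0
grasp_force: 0.0
```

```bash
python3 - <<'E'
from h import *
import cv2
o=robot.get_obs();cv2.imwrite("pics/w1.png",vision.snapshot("wrist")[:,:,::-1])
np.save("o1.npy",o,allow_pickle=True)
for k in('t','position','ee_rot','force','grip_width','joint_pos'):print(k,o[k])
E
```

```text
t 1.975
position [ 0.56007924 -0.19307933  0.22936924]
ee_rot [ 1.32291438e-01  9.91210037e-01  1.33703730e-04 -1.27315356e-03]
force [ 0.32377368 -0.11591077  0.16477256]
grip_width -0.0004070313430236932
joint_pos [-3.31861101e-01  1.93277402e-01  2.90696790e-01  1.67076459e+00
 -2.41707384e-04 -6.64998118e-02]
```

View pics/w1.png

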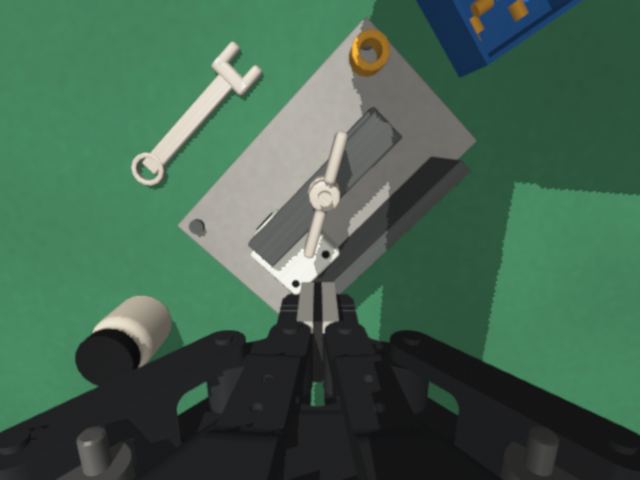

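The wrist view shows the hub at (324,198), wing tips at (342,134) and (311,254), and the shut pads spanning about 300–337 px at row 285 (roughly 16 mm). I'll compute the axis and wing angle from it.

```bash
python3 - <<'E'
from h import *
o=np.load("o1.npy",allow_pickle=True).item()
h=atz('wrist',(324,198.5),.11,o);a=atz('wrist',(342,134),.104,o);b=atz('wrist',(311,254),.104,o)
d=b-a;print(h,a,b,(a+b)/2,np.linalg.norm(d),np.degrees(np.arctan2(d[1],d[0])))
print('stud tri',tri(ray('wrist',(324,198.5),o),ray('top',(446.8,284))))
C=np.array([atz('wrist',p,.016,o) for p in((365,20),(476,141),(179,225))]);print(C)
d=C[2]-C[0];print(np.degrees(np.arctan2(d[1],d[0])),np.linalg.norm(d),(C[1]+C[2])/2)
Rt=R.from_quat(o['ee_rot']).as_matrix();print(Rt)
E
```

```text
[ 0.53690718 -0.18220479  0.11      ] [ 0.49736322 -0.15857495  0.104     ] [ 0.57599493 -0.20267333  0.104     ] [ 0.53667907 -0.18062414  0.104     ] 0.0901532723732061 -29.284660126622292
stud tri (array([ 0.53690326, -0.18195308,  0.10286091]), np.float64(0.002257054799146621))
[[ 0.40989164 -0.10992272  0.016     ]
 [ 0.53570124 -0.03330211  0.016     ]
 [ 0.53874286 -0.32898511  0.016     ]]
-59.53620316311559 0.25414752944746294 [ 0.53722205 -0.18114361  0.016     ]
[[-9.64994709e-01  2.62257542e-01 -2.48854947e-03]
 [ 2.62256861e-01  9.64997915e-01  6.01911588e-04]
 [ 2.55930090e-03 -7.17976730e-05 -9.99996722e-01]]
```

The axis is confirmed at (0.537,-0.1815), with q≈1.05. Shut fingers come down behind the -x wing, then make the first stroke.

Emit:
carry_out:
  series:
    - [56,-13,0,0,255]
    - [56,-13,50,0,255]
    - [56,-13,100,0,255]
    - [56,-13,130,0,255]
    - [56,-13,141,0,255]

```text
t: 2.65
position: [0.5009, -0.1877, 0.0888]
ee_rot: [0.131, 0.991, 0.0, -0.001]
force: [-0.2, 0.8, -0.1]
grip_width: 0.002
grasp_force: 0.0
```

```bash
cat > w.py <<'E'
from h import *
import sys
o=robot.get_obs();A=np.array([.5368,-.1815])
Rt=R.from_quat(o['ee_rot']).as_matrix();d=np.r_[o['position'][:2]-A,0]@Rt
print('t',o['t'],'tool xy about axis',d[:2]*1e3,'psi',np.degrees(np.arctan2(-d[1],d[0])),'z',o['position'][2],'F',o['force'])
for p in map(float,sys.argv[1:]):
    print(p,np.round(np.array([36*np.cos(np.radians(p)),-36*np.sin(np.radians(p))])-d[:2]*1e3))
E
python3 w.py 11 -9 -29 -49 -69
```

```text
t 2.65 tool xy about axis [ 33.03689855 -15.28259687] psi 24.82487196412651 z 0.08881439807461292 F [-0.20584037  0.81731906 -0.05550662]
11.0 [2. 8.]
-9.0 [ 3. 21.]
-29.0 [-2. 33.]
-49.0 [-9. 42.]
-69.0 [-20.  49.]
```

Emit:
carry_out:
  series:
    - [2,8,0,0,255]
    - [3,21,0,0,255]
    - [-2,33,0,0,255]
    - [-9,42,0,0,255]
    - [-20,49,0,0,255]

```text
t: 3.28
position: [0.5349, -0.1461, 0.0905]
ee_rot: [0.131, 0.991, 0.0, -0.0]
force: [-3.3, -0.6, 1.3]
grip_width: 0.001
grasp_force: 1.4
```

```bash
python3 w.py 130; python3 - <<'E'
from h import *
import cv2
a=vision.snapshot("wrist")[:,:,::-1];b=vision.snapshot("top")[215:355,355:515,::-1]
cv2.imwrite("pics/s1.png",np.hstack([cv2.resize(a,(400,300)),cv2.resize(b,(343,300))]))
E
```

```text
t 3.275 tool xy about axis [11.0382824  33.68754878] psi -71.85776149433813 z 0.09047263625495457 F [-3.28418176 -0.61451941  1.28104566]
130.0 [-34. -61.]
```

View pics/s1.png

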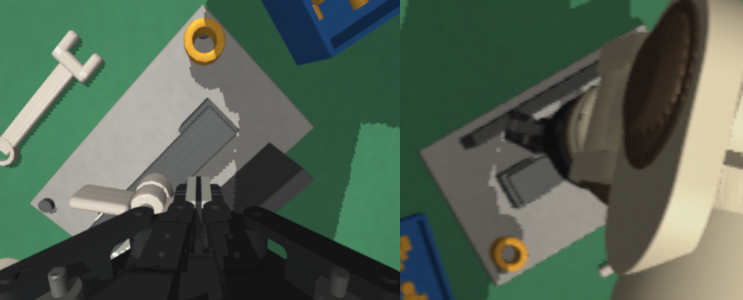

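The first stroke worked: the free wing now points to image left (tool -y, ψ≈85°), as expected. I'll lift, cross over and drop behind it at ψ=130.

Emit:
carry_out:
  series:
    - [2,-4,-12,0,255]
    - [0,-8,-42,0,255]
    - [-34,-61,-42,0,255]
    - [-34,-61,-36,0,255]
    - [-34,-61,3,0,255]

```text
t: 4.0
position: [0.5525, -0.216, 0.0897]
ee_rot: [0.132, 0.991, -0.0, 0.003]
force: [-0.3, 0.2, -1.2]
grip_width: 0.003
grasp_force: 0.0
```

```bash
python3 w.py 110 90 70 50 30; python3 - <<'E'
from h import *
import cv2
a=vision.snapshot("wrist")[:,:,::-1]
cv2.imwrite("pics/s2.png",a)
E
```

```text
t 4.0 tool xy about axis [-24.15239552 -29.16296606] psi 129.63111962045434 z 0.08971099973867663 F [-0.315637    0.19832625 -1.23901266]
110.0 [12. -5.]
90.0 [24. -7.]
70.0 [36. -5.]
50.0 [47.  2.]
30.0 [55. 11.]
```

View pics/s2.png

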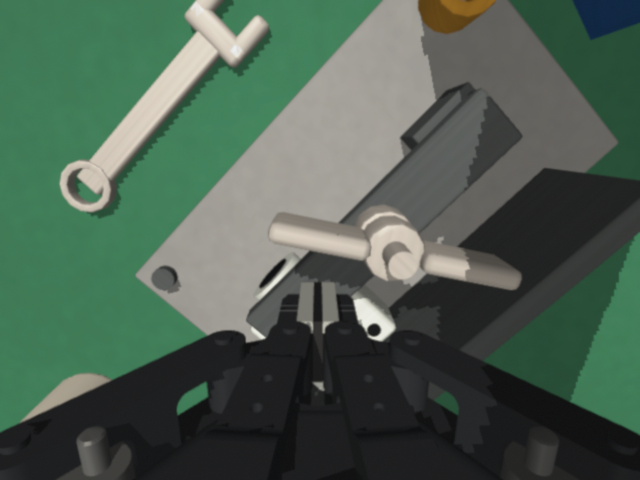

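The finger is behind the left wing, whose tip is at (275,228) with the hub at (390,240), and the fingers sit at (318,290). Making the long stroke.

Emit:
carry_out:
  series:
    - [12,-5,0,0,255]
    - [24,-7,0,0,255]
    - [36,-5,0,0,255]
    - [47,2,0,0,255]
    - [55,11,0,0,255]

```text
t: 4.68
position: [0.5003, -0.1891, 0.0878]
ee_rot: [0.131, 0.991, -0.0, 0.0]
force: [1.4, -2.8, -0.3]
grip_width: -0.003
grasp_force: 1.3
```

```bash
python3 w.py 11 -9 -29 -49 -69
```

```text
t 4.675 tool xy about axis [ 33.30509588 -16.85017409] psi 26.83639098639719 z 0.08783127373839239 F [ 1.41894259 -2.80555653 -0.2606417 ]
11.0 [ 2. 10.]
-9.0 [ 2. 22.]
-29.0 [-2. 34.]
-49.0 [-10.  44.]
-69.0 [-20.  50.]
```

Emit:
carry_out:
  series:
    - [2,10,0,0,255]
    - [2,22,0,0,255]
    - [-2,34,0,0,255]
    - [-10,44,0,0,255]
    - [-20,50,0,0,255]

```text
t: 5.3
position: [0.5338, -0.1458, 0.087]
ee_rot: [0.131, 0.991, 0.0, -0.0]
force: [-3.5, -1.0, -0.1]
grip_width: -0.001
grasp_force: 1.4
```

```bash
python3 w.py 130
```

```text
t 5.3 tool xy about axis [12.12482011 33.75377837] psi -70.24101575018753 z 0.08697757549771079 F [-3.51207505 -0.97723856 -0.07379975]
130.0 [-35. -61.]
```

Same lift-and-return cycle for the other wing.

Emit:
carry_out:
  series:
    - [2,-4,-12,0,255]
    - [0,-8,-42,0,255]
    - [-35,-61,-42,0,255]
    - [-35,-61,-36,0,255]
    - [-35,-61,0,0,255]

```text
t: 5.92
position: [0.5526, -0.2159, 0.0895]
ee_rot: [0.132, 0.991, -0.0, 0.002]
force: [-0.3, 0.1, -0.0]
grip_width: -0.001
grasp_force: 0.0
```

```bash
python3 w.py 110 90 70 50 30
```

```text
t 5.925 tool xy about axis [-24.21392973 -29.04909802] psi 129.81295959873657 z 0.08948082813147329 F [-0.28350927  0.07598102 -0.02656176]
110.0 [12. -5.]
90.0 [24. -7.]
70.0 [37. -5.]
50.0 [47.  1.]
30.0 [55. 11.]
```

Emit:
carry_out:
  series:
    - [12,-5,2,0,255]
    - [24,-7,2,0,255]
    - [36,-5,2,0,255]
    - [47,2,2,0,255]
    - [55,11,2,0,255]

```text
t: 6.55
position: [0.5004, -0.1891, 0.0861]
ee_rot: [0.131, 0.991, -0.0, 0.0]
force: [1.3, -3.1, -0.1]
grip_width: -0.003
grasp_force: 1.3
```

```bash
python3 w.py 11 -9 -29 -49 -69
```

```text
t 6.55 tool xy about axis [ 33.19349517 -16.78505824] psi 26.824497286306535 z 0.0860703174950193 F [ 1.33952233 -3.06781705 -0.0752112 ]
11.0 [ 2. 10.]
-9.0 [ 2. 22.]
-29.0 [-2. 34.]
-49.0 [-10.  44.]
-69.0 [-20.  50.]
```

Emit:
carry_out:
  series:
    - [2,10,0,0,255]
    - [2,22,0,0,255]
    - [-2,34,0,0,255]
    - [-10,44,0,0,255]
    - [-20,50,0,0,255]

```text
t: 7.18
position: [0.5338, -0.1458, 0.0849]
ee_rot: [0.131, 0.991, 0.0, -0.001]
force: [-3.3, -0.7, -0.4]
grip_width: -0.005
grasp_force: 1.4
```

Emit:
carry_out:
  series:
    - [2,-4,-12,0,255]
    - [0,-8,-42,0,255]
    - [-35,-61,-42,0,255]
    - [-35,-61,-36,0,255]
    - [-35,-61,0,0,255]

```text
t: 7.8
position: [0.5526, -0.2159, 0.0874]
ee_rot: [0.132, 0.991, -0.0, 0.002]
force: [0.5, -1.1, -0.1]
grip_width: -0.002
grasp_force: 0.0
```

```bash
python3 w.py 115 105 95 85 75; python3 - <<'E'
from h import *
import cv2
cv2.imwrite("pics/s3.png",vision.snapshot("wrist")[:,:,::-1])
E
```

```text
t 7.8 tool xy about axis [-24.19452822 -29.08389284] psi 129.75664857804816 z 0.087445807475443 F [ 0.46582899 -1.13229726 -0.09127306]
115.0 [ 9. -4.]
105.0 [15. -6.]
95.0 [21. -7.]
85.0 [27. -7.]
75.0 [34. -6.]
```

View pics/s3.png

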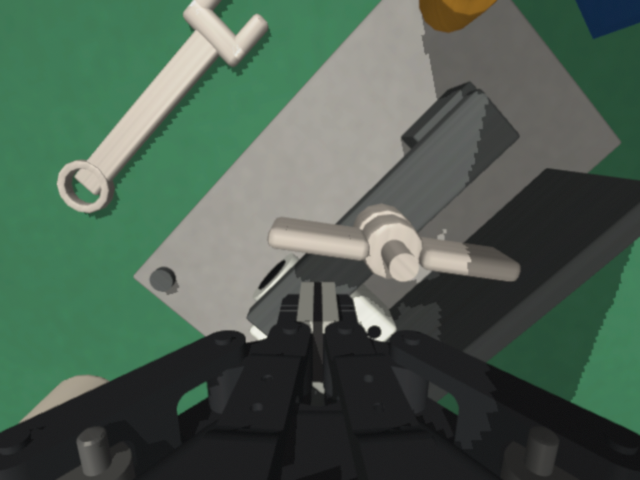

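The wing on the left is at ψ≈84°, with its tip at (275,232). About 43° remain, so the stop should come with the finger near ψ≈67. I'll push there in small steps and watch the force.

Emit:
carry_out:
  series:
    - [9,-4,2,0,255]
    - [15,-6,2,0,255]
    - [21,-7,2,0,255]
    - [27,-7,2,0,255]
    - [33,-6,2,0,255]

```text
t: 8.48
position: [0.5177, -0.2119, 0.084]
ee_rot: [0.131, 0.991, -0.0, 0.001]
force: [3.3, -1.7, 0.4]
grip_width: 0.0
grasp_force: 1.2
```

Emit:
carry_out:
  series:
    - [1,0,0,0,255]
    - [2,1,0,0,255]
    - [3,1,0,0,255]
    - [4,2,0,0,255]
    - [4,2,0,0,255]

```text
t: 9.1
position: [0.5166, -0.2108, 0.0842]
ee_rot: [0.131, 0.991, -0.002, 0.003]
force: [12.5, -11.9, -2.2]
grip_width: -0.003
grasp_force: 7.8
```

```bash
python3 w.py 65 60 55
```

```text
t 9.1 tool xy about axis [ 11.85663835 -33.54822711] psi 70.53553686280334 z 0.08416925512359412 F [ 12.45410467 -11.91840873  -2.24928184]
65.0 [3. 1.]
60.0 [6. 2.]
55.0 [9. 4.]
```

The force rose to 17 N without motion at about the predicted angle, so the nut is at its stop. I'll back off, lift clear and check.

Emit:
carry_out:
  series:
    - [-6,-4,0,0,255]
    - [-12,-4,-20,0,255]
    - [-14,-4,-60,0,255]
    - [-14,-4,-110,0,255]
    - [-14,-4,-140,0,255]

```text
t: 9.72
position: [0.5267, -0.2162, 0.2255]
ee_rot: [0.131, 0.991, -0.0, 0.0]
force: [0.3, 0.2, -0.0]
grip_width: -0.001
grasp_force: 0.0
```

```bash
python3 w.py; python3 - <<'E'
from h import *
import cv2
np.save("o2.npy",robot.get_obs(),allow_pickle=True)
cv2.imwrite("pics/s4.png",vision.snapshot("wrist")[:,:,::-1])
E
```

```text
t 9.725 tool xy about axis [  0.77985559 -36.10730549] psi 88.76270224873154 z 0.22545806948547784 F [ 0.27228057  0.19191358 -0.03746311]
```

View pics/s4.png

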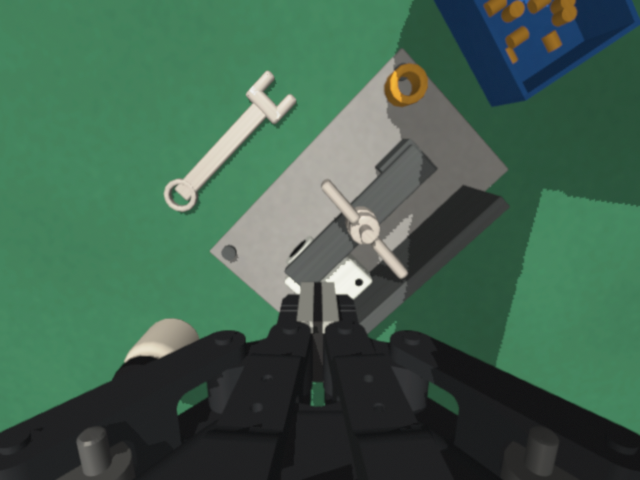

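The wings now lie across the fixture, with tips at (328,184) and (402,274), and nothing else has moved. I'll check the angle and hand in if it is good.

```bash
python3 - <<'E'
from h import *
o=np.load("o2.npy",allow_pickle=True).item()
a=atz('wrist',(328,184),.098,o);b=atz('wrist',(402,274),.098,o);d=b-a
w=np.degrees(np.arctan2(d[1],d[0]));q=np.radians(30.4-w)+np.pi*3
print(w,np.linalg.norm(d),'q',q)
if abs(q-9.5)<.2: print(robot.hand_in())
E
```

```text
24.825573059152813 0.09031735662120481 q 9.522070064799038
the job is handed in; nothing more can be done
None
```

The wing nut is run down to its stop: the last camera check read about 9.52 rad against 9.5 (camera reading error). The hand is clear, nothing else looked moved, and the job was handed in at about 10 s of the 61 s allowed; the hand-in returned no verdict.

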